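# Complete the sample row and present the moulded cover

## Task

Get the booth's display ready and present its cover: first set the green sample squarely in the empty place on the riser, so that the three samples stand in one neat row, and let go of it. Then draw the blue cover straight up out of its slotted stand, tip it at least half-way from upright to flat so that its ribbed front faces upward, and finish while still holding it in the gripper like that, motionless, with all of it at least 15 cm above the table and touching nothing else. Leave the yellow and grey samples, the flask and the dish where they are.

Things in the scene. Friction and masses are not known exactly. Their poses are not given: they have to be found in the camera images.
- sample_green: block-like moulded housing, green body with white ribs and lid window, 46 (its x) x 60 (its y) x 45 mm tall, about 0.15 kg; origin at the centre of its underside, z up. It starts standing on the table, turned at some angle, and belongs in the empty place on the riser; either way round will do.
- gap: the empty place in the row: a flat dark-blue fabric patch 56 (x) x 66 (y) x 1 mm, only a marking (nothing to bump into), on top of the riser. Origin at its centre at the height of the riser's top (40 mm above the table); its y runs along the row, its x across the row. A sample standing in the place has the same origin and axes as the patch.
- riser: fixed low display shelf, white with a pale wood top, 110 (x) x 250 (y) x 40 mm tall, no rims or back; origin at the centre of its underside. It has three places 75 mm apart along its y, at y = -75, 0 and 75 mm; two are taken, any one of the three is empty. Its yaw differs from run to run.
- sample_yellow: block-like moulded housing, yellow body with grey ribs and lid window, 46 (its x) x 60 (its y) x 45 mm tall, about 0.15 kg; origin at the centre of its underside, z up. Stands in a place of the row; to be left there.
- sample_grey: block-like moulded housing, grey body with white ribs and lid window, 46 (its x) x 60 (its y) x 45 mm tall, about 0.15 kg; origin at the centre of its underside, z up. Stands in a place of the row; to be left there.
- stand: fixed aluminium slotted stand, 70 (x) x 116 (y) x 36 mm tall, origin at the centre of its underside. Its slot runs along its y, is 9 mm wide (x), 98 mm long and 24 mm deep (slot floor 12 mm above the table), open upward.
- cover: blue moulded cover standing loosely in the stand's slot, about 0.11 kg: panel 7 (x) x 94 (y) x 110 mm (z), with a grip tab 12 (x) x 38 (y) x 30 mm on its upper edge, 140 mm tall in all. Origin at the centre of its lower edge, z from there to the tab. Its +x face is the front, with white ribs and a raised rim, 2.5 mm proud, between 30 and 95 mm from the lower edge; the back is plain. As it stands the front faces away from the robot, within about 30 degrees.
- cover_tab (a point): middle of the cover's grip tab, 123 mm from its lower edge along its z (135 mm above the table as it stands); tab extends 17 mm beyond it and is 12 mm thick along the cover's x.
- flask: bystander: steel drinking flask with black cap, 56 mm across, 150 mm tall, standing on the table; origin at the centre of its underside.
- dish: bystander: white dish of sweets, 116 mm across, 18 mm tall, standing on the table; origin at the centre of its underside.
Mind the look-alikes: they are no part of the job. What is shaped like the sample_green but purple is not meant.

How it is judged (in metres and radians):
On the way, in this order (a step that is already met when the one before it is completed fails the run):
1. the green sample stands squarely in the empty place, let go, while the cover is still in its stand (x of sample_green in the frame of gap between -0.01 and 0.01 m and y of sample_green in the frame of gap between -0.01 and 0.01 m and z of sample_green in the frame of gap between -0.004 and 0.005 m and angle between the y axis of sample_green and the y axis of gap, either way round below 0.17 rad and angle between sample_green's own z axis and vertical below 0.1 rad and contact force between the fingers and sample_green below 0.1 N and linear speed of sample_green below 0.03 m/s and distance of cover from where it was at the start of the episode below 0.015 m), for 0.2 s.
2. the cover has been drawn up clear of its stand, still roughly upright (z of cover in the frame of stand above 0.038 m and angle between cover's own z axis and vertical below 0.5 rad and contact force between the fingers and cover above 0.5 N).
At the end, for the whole second after the job is handed in: Green sample upright on the riser, let go, within 10 mm of the empty place along and across the row, square within 10 degrees; cover held still in the fingers, lower edge and tab over 140 mm above the table, front within 50 degrees of straight up, touching nothing else (x of sample_green in the frame of gap between -0.01 and 0.01 m and y of sample_green in the frame of gap between -0.01 and 0.01 m and z of sample_green in the frame of gap between -0.004 and 0.005 m and angle between the y axis of sample_green and the y axis of gap, either way round below 0.17 rad and angle between sample_green's own z axis and vertical below 0.1 rad and contact force between each of the fingers, cover and sample_green below 0.1 N and linear speed of sample_green below 0.03 m/s and height (world z) of each of cover, cover_tab above 0.14 m and angle between cover's own x axis and vertical below 0.87 rad and contact force between the fingers and cover above 1 N and linear speed of cover below 0.05 m/s and angular speed of cover below 0.3 rad/s and contact force between cover and stand below 0.1 N and contact force between cover and riser below 0.1 N and contact force between cover and flask below 0.1 N and contact force between cover and sample_yellow below 0.1 N and contact force between cover and sample_grey below 0.1 N and contact force between cover and dish below 0.1 N); the arm keeps its last pose, push and grip.
It fails at once if the yellow sample is pushed more than 20 mm from its place or tipped (distance of sample_yellow from where it was at the start of the episode above 0.02 m or angle between sample_yellow's own z axis and vertical above 0.3 rad).
It fails at once if the grey sample is pushed more than 20 mm from its place or tipped (distance of sample_grey from where it was at the start of the episode above 0.02 m or angle between sample_grey's own z axis and vertical above 0.3 rad).
It fails at once if the flask is pushed more than 20 mm from its place or tipped (distance of flask from where it was at the start of the episode above 0.02 m or angle between flask's own z axis and vertical above 0.3 rad).
It fails at once if the dish is pushed more than 20 mm from its place or tipped (distance of dish from where it was at the start of the episode above 0.02 m or angle between dish's own z axis and vertical above 0.3 rad).
It also fails if it takes over 51 s, if anything falls off the work surface, if the arm or the gripper's body presses on something with over 40 N, if the wrist force passes 120 N, or if a joint passes its speed limit or range.

## Robot

A 6-joint arm with a two-finger parallel gripper is mounted at the origin on the work surface. World frame = base frame: x ahead of the robot, y to its left, z up, the work surface at z = 0. Lengths are in m, angles in degrees, forces in N, time in s.
With the tool pointing down it reaches from about 0.35 to 0.875 m from the base axis. Payload 4.2 kg.
Tool frame: the origin (TCP) lies midway between the tips of the shut fingers; the grasp point (between the pads) lies 19 mm behind it; z points along the fingers, y is the direction in which the jaws open and shut (so a half turn about z gives the same grasp; the last joint's range is limited). The gripper opens to 87 mm and grips with 3 to 60 N. Pads are 19 mm wide; open, the fingers measure 117 mm over their backs; the gripper's body (75 mm by 190 mm) begins 51 mm behind the grasp point.
Start: joints at [-48.782, 22.042, 0.453, 0, -68.411, -14.817], TCP at [0.278, -0.56, 0.223] pointing down, gripper open.
Joint ranges: [-179.83, 179.83], [-69.29, 118.12], [-61.27, 80.66], [-181.25, 117.63], [-171.15, -9.14], [-177.46, 177.46]. Speed limits (degrees/s): [159.86, 159.86, 180, 180, 180, 180].

## Interface

Orientations are given as a 3x3 rotation matrix whose columns are the frame's x, y, z axes.
In Python, from station import sense, capture, finish_job gives the robot as it stands. The module is installed in compiled form; this text tells all that it offers.
- The arm moves only by the shell command python3 -m jog 'ROWS' [OPENING]. ROWS is JSON, a list of rows, each a list of 6 numbers: the shift along the tool's x, y, z in cm, then the turn, a rotation vector about the tool's x, y, z in degrees. In form: [[dx, dy, dz, wx, wy, wz], ...]. A call has exactly 5 rows; each row shifts and turns the commanded pose from where the row before left it, along the tool's axes as they then stand; what a row does not reach is not made up. A row lasts 1/12 s, in which the tool goes at most 41.7 mm and 7.16 degrees, less where a joint would pass 70% of its speed; a pose out of reach is approached as far as the arm can. A call is refused whole if a number of a shift passes 4.17 or a number of a turn 7.16, either way. A call with a gripper value outside its range is refused whole. OPENING is the finger opening in cm, from 0 to 8.7, set as the call begins (- or left out, the last holds). The fingers move at their own pace and stop on an object; the grip force is fixed at half the most. Time passes only in rows, so rows that do not move let the fingers close, or fill a call up. It gives the time, the measured TCP pose, the force and the opening at its end, in the units of the state.
- sense(): the state, without advancing time (a new reading comes with each control period).
- capture(name): name is "scene" or "top" or "wrist"; returns a dict with "frame" (480x640x3 uint8, red, green, blue), "fx", "fy", "cx", "cy" (pixels), "world_to_cam" (4x4, takes a point from world to camera coordinates). Camera axes: x right, y up, looking along -z (the intrinsics and any distortion apply to the point x, -y, -z); pixel columns grow to the right and rows downward; lengths in m; the calibration is good to about 2 mm. A picture is of the moment at which its call begins. There is no depth.
- finish_job(): hands the job in, once; it reports no verdict.
The state is a dict: "time_s": time; "joints": joint angles; "joint_velocities": joint speeds; "effort": joint torques, N m; "tcp_pos": TCP position; "ee_rot": TCP orientation; "wrist_force": force on the tool from outside, world axes, zero at the start; "moment": the same for the moment, N m; "gripper_width": opening from 0.0 (shut) to 1.0 (fully open).
Only numpy, scipy, OpenCV 4.12 (cv2) and the standard library are available. Lean on these libraries where they do the work, as an engineer would, in place of code of your own. Each camera call takes 0.05 s, during which the arm holds its last target.

## Working session

There is one attempt and no reset: what is moved stays moved. The work goes in short steps, Python scripts to look and compute and a shell command to move; the robot and the scene stay as the last step left them, time stands still between calls to the robot, and variables do not carry over. Pictures are saved under pics/ and viewed, and the job is handed in when it is done.

```bash
mkdir -p pics
cat > h.py <<'E'
import numpy as np, cv2
from station import sense, capture
def grab(name, fn):
    c=capture(name); cv2.imwrite('pics/'+fn+'.png', c['frame'][:,:,::-1]); 
    np.savez('pics/'+fn+'.npz', **{k:np.array(v) for k,v in c.items()})
    return c
def load(fn):
    d=np.load('pics/'+fn+'.npz',allow_pickle=True); return {k:d[k] for k in d.files}
def ray(c,u,v):
    M=np.array(c['world_to_cam'],float); R=M[:3,:3]; o=-R.T@M[:3,3]
    d=R.T@np.array([(u-c['cx'])/c['fx'], -(v-c['cy'])/c['fy'], -1.0]); return o,d
def onz(c,u,v,z):
    o,d=ray(c,u,v); return o+d*(z-o[2])/d[2]
def proj(c,p):
    M=np.array(c['world_to_cam'],float); q=M[:3,:3]@np.array(p)+M[:3,3]
    return np.array([c['cx']+c['fx']*q[0]/-q[2], c['cy']+c['fy']*(-q[1])/-q[2]])
E
python3 - <<'E'
from h import *
for n in ['scene','top','wrist']:
    c=grab(n,n+'0'); print(n,[k for k in c], c['fx'],c['fy'],c['cx'],c['cy']); print(np.round(c['world_to_cam'],3))
s=sense(); print(s)
E
```

```text
scene ['frame', 'fx', 'fy', 'cx', 'cy', 'world_to_cam'] 509.9020550702767 509.9020550702767 325.7840919973831 231.87180830386845
[[-7.800e-02  9.970e-01  1.000e-03  6.800e-02]
 [-5.650e-01 -4.500e-02  8.240e-01  2.130e-01]
 [ 8.220e-01  6.400e-02  5.670e-01 -1.453e+00]
 [ 0.000e+00  0.000e+00  0.000e+00  1.000e+00]]
top ['frame', 'fx', 'fy', 'cx', 'cy', 'world_to_cam'] 460.5204590700068 460.5204590700068 317.7277458813918 242.29727775360698
[[-0.049 -0.999 -0.002 -0.023]
 [ 0.979 -0.049  0.199 -0.538]
 [-0.199  0.008  0.98  -0.861]
 [ 0.     0.     0.     1.   ]]
wrist ['frame', 'fx', 'fy', 'cx', 'cy', 'world_to_cam'] 400.6104240339239 400.6104240339239 325.92229167906555 233.40046674930323
[[-0.444  0.896  0.002  0.623]
 [-0.867 -0.429 -0.252  0.031]
 [-0.225 -0.113  0.968 -0.39 ]
 [ 0.     0.     0.     1.   ]]
{'time_s': 0.15, 'joints': array([-4.87804665e+01,  2.20831669e+01,  3.98677363e-01, -1.90210707e-02,
       -6.84106528e+01, -1.48165706e+01]), 'joint_velocities': array([-0.04328743, -0.106412  ,  0.21368385, -0.00583018, -0.04615941,
        0.0273002 ]), 'effort': array([ 4.58950726e-04, -3.91052842e+01,  1.87587047e+01,  4.22236383e+00,
        1.23877072e-02, -1.32436840e-04]), 'tcp_pos': array([ 0.27774083, -0.55940757,  0.2216945 ]), 'ee_rot': array([[-8.95743138e-01, -4.44571128e-01, -8.62003620e-04],
       [-4.44571946e-01,  8.95741969e-01,  1.45244231e-03],
       [ 1.26418902e-04,  1.68423786e-03, -9.99998574e-01]]), 'wrist_force': array([-0.09444331,  0.26368153,  0.21585891]), 'moment': array([ 0.00922   , -0.02393264, -0.0319701 ]), 'gripper_width': 1.0013694136713025}
```

View pics/top0.png

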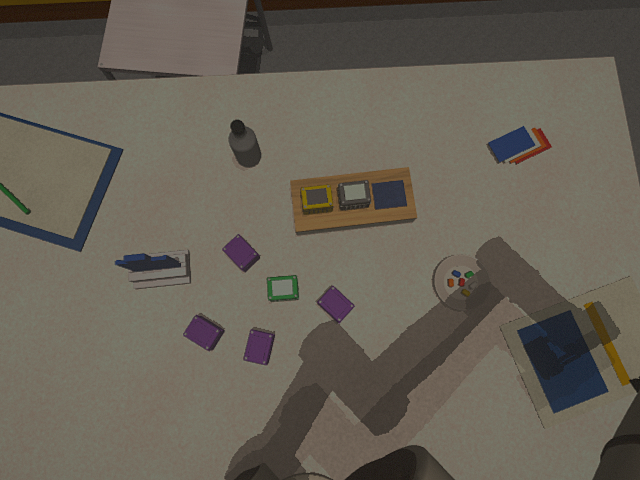

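View pics/scene0.png

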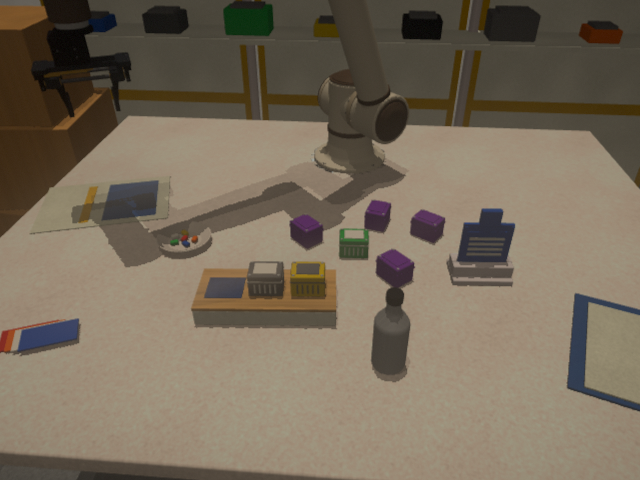

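The top view shows the gap patch at about (390,194), grey at (355,194), yellow at (317,198), green at (283,288), and the stand with the cover at (160,268). In the scene view the patch is at (225,288), green at (354,243) and the cover tab at (490,216).

```bash
cat > m.py <<'E'
from h import *
def mask(c,lo,hi,roi):
    hsv=cv2.cvtColor(np.ascontiguousarray(c['frame']),cv2.COLOR_RGB2HSV); m=cv2.inRange(hsv,np.array(lo),np.array(hi))
    z=np.zeros_like(m); x0,y0,x1,y1=roi; z[y0:y1,x0:x1]=m[y0:y1,x0:x1]; return z
def big(m):
    cs,_=cv2.findContours(m,cv2.RETR_EXTERNAL,cv2.CHAIN_APPROX_NONE); return max(cs,key=cv2.contourArea)
def rect(c,cnt,z):
    P=np.array([onz(c,u,v,z)[:2] for u,v in cnt[:,0,:]],dtype=np.float32)*1000
    r=cv2.minAreaRect(P); return r
E
python3 - <<'E'
from m import *
c=load('top0')
for nm,lo,hi,roi,z in [('patch',(95,60,20),(130,255,255),(365,170,412,215),.041),('green',(45,80,30),(85,255,255),(255,265,310,310),.045),
  ('yellow',(18,90,40),(38,255,255),(290,175,340,225),.085)]:
    k=big(mask(c,lo,hi,roi)); print(nm,cv2.boundingRect(k),rect(c,k,z))
for n in ['top0','scene0']:
    im=load(n)['frame'][:,:,::-1]
    if n=='top0':
        cv2.imwrite('pics/t_a.png',cv2.resize(im[235:300,100:200],None,fx=8,fy=8,interpolation=cv2.INTER_CUBIC)); cv2.imwrite('pics/t_b.png',cv2.resize(im[160:310,260:425],None,fx=4.8,fy=4,interpolation=cv2.INTER_CUBIC))
    else:
        cv2.imwrite('pics/s_a.png',cv2.resize(im[200:290,440:525],None,fx=6,fy=6,interpolation=cv2.INTER_CUBIC))
print(-c['world_to_cam'][:3,:3].T@c['world_to_cam'][:3,3])
E
```

```text
patch (372, 180, 35, 29) ((632.5133666992188, -200.99484252929688), (54.115962982177734, 63.894561767578125), 3.7472915649414062)
green (267, 275, 32, 25) ((450.76080322265625, 24.511720657348633), (45.540889739990234, 59.228111267089844), 2.152771234512329)
yellow (300, 184, 34, 31) ((615.8377685546875, -51.509822845458984), (57.50115203857422, 60.969207763671875), 3.657780885696411)
[ 0.35367505 -0.04249563  0.95075089]
```

View pics/t_a.png

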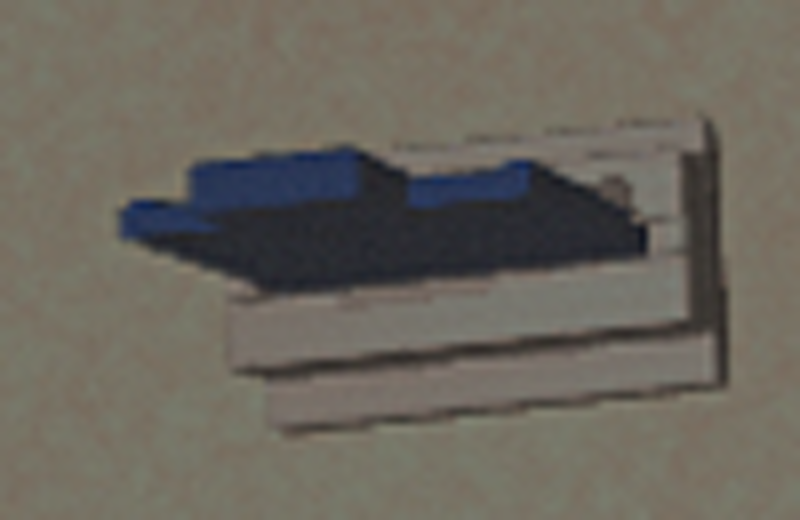

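View pics/t_b.png

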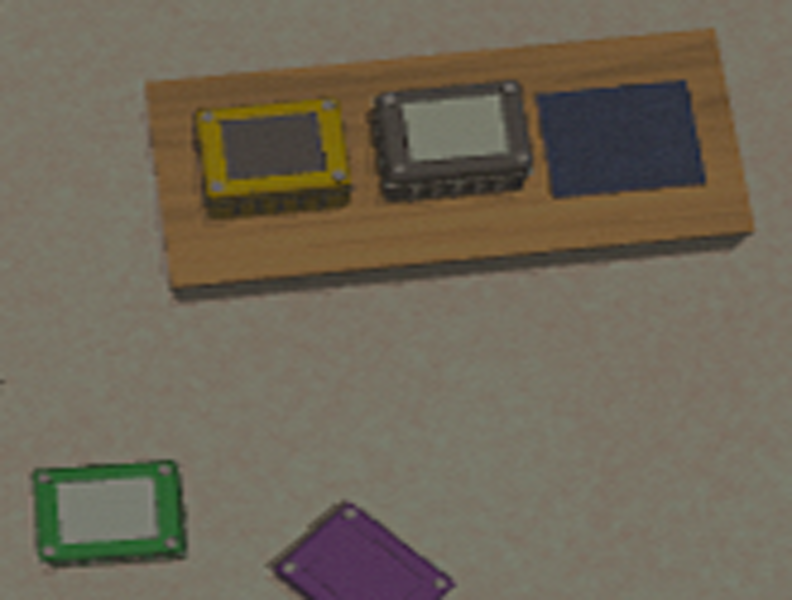

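View pics/s_a.png

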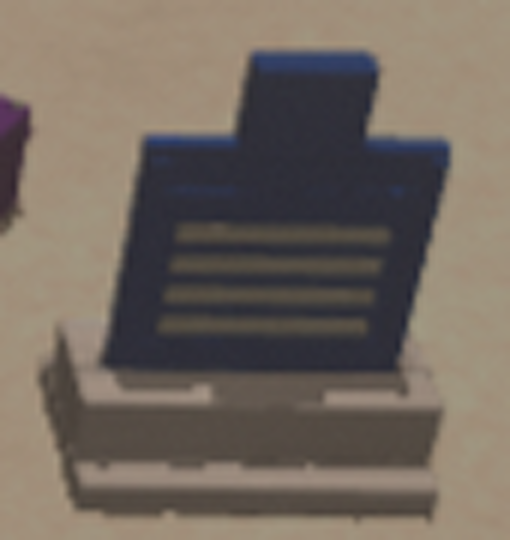

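Run:
```python
from m import *
t=load('top0'); s=load('scene0')
def tri(a,b):
    o1,d1=ray(t,*a);o2,d2=ray(s,*b); A=np.stack([d1,-d2],1); k=np.linalg.lstsq(A,o2-o1,rcond=None)[0]
    p,q=o1+d1*k[0],o2+d2*k[1]; return (p+q)/2,np.linalg.norm(p-q)
T=lambda x,y:(100+x/8-.5+.0625,235+y/8-.44); S=lambda x,y:(440+x/6-.42,200+y/6-.42)
print('tab top ctr',tri(T(273,180),S(314,63)))
q=[onz(t,*T(*p),.152) for p in [(188,165),(352,150),(360,195),(192,210)]]; print('tab corners',np.round(q,4))
d=q[0]-q[1]; print('cover y axis deg',np.degrees(np.arctan2(d[1],d[0])))
# stand outer corners: bottom step near edge
q=[onz(t,*T(*p),.036) for p in [(232,370),(690,325)]]; print('stand',np.round(q,4)); d=q[0]-q[1]; print(np.degrees(np.arctan2(d[1],d[0])))
q=[onz(t,*T(*p),.012) for p in [(285,432),(725,387)]]; print('stand step',np.round(q,4)); d=q[0]-q[1]; print(np.degrees(np.arctan2(d[1],d[0])))
# panel top corners z .122: far left & right
q=[onz(t,*T(*p),.122) for p in [(122,205),(120,238),(530,162),(530,195)]]; print('panel',np.round(q,4))
# scene: tab tops
q=[onz(s,*S(*p),.152) for p in [(255,55),(376,55),(378,72),(250,72)]]; print('scene tab',np.round(q,4))
# green window
m=mask(t,(0,0,95),(180,60,255),(270,278,297,298)); k=big(m); print('win',cv2.boundingRect(k),rect(t,k,.045))
m=mask(t,(0,0,95),(180,60,255),(342,182,368,205)); k=big(m); print('greywin',cv2.boundingRect(k),rect(t,k,.085))
q=[onz(t,260-.4+x/4.8,160-.4+y/4,.040) for x,y in [(146,80),(715,30),(750,233),(175,288)]]; print('riser',np.round(q,4), np.mean(q,0)); print([np.degrees(np.arctan2(d[1],d[0])) for d in [q[0]-q[1],q[3]-q[2]]])
# purple and others
for nm,lo,hi,roi,z in [('purple',(135,60,20),(160,255,255),(180,225,360,370),.045)]:
    cs,_=cv2.findContours(mask(t,lo,hi,roi),cv2.RETR_EXTERNAL,cv2.CHAIN_APPROX_NONE)
    for k in cs:
        if cv2.contourArea(k)>100: print(nm,rect(t,k,z))
```

```text
tab top ctr (array([0.50593479, 0.27646025, 0.1513663 ]), np.float64(0.00016388945685502608))
tab corners [[0.5101 0.2949 0.152 ]
 [0.5117 0.2589 0.152 ]
 [0.5015 0.2569 0.152 ]
 [0.5    0.2937 0.152 ]]
cover y axis deg 92.48269778361264
stand [[0.4802 0.3312 0.036 ]
 [0.4859 0.2171 0.036 ]]
92.82200845932864
stand step [[0.467  0.3269 0.012 ]
 [0.4729 0.2148 0.012 ]]
93.03516121018407
panel [[0.5074 0.3223 0.122 ]
 [0.4998 0.3225 0.122 ]
 [0.5128 0.2295 0.122 ]
 [0.5051 0.2294 0.122 ]]
scene tab [[0.5037 0.2591 0.152 ]
 [0.5007 0.296  0.152 ]
 [0.5106 0.2946 0.152 ]
 [0.5137 0.2559 0.152 ]]
win (272, 279, 21, 17) ((451.59234619140625, 25.457080841064453), (29.947002410888672, 39.934410095214844), 1.571480393409729)
greywin (344, 184, 22, 16) ((627.77197265625, -125.9986572265625), (29.794536590576172, 39.6845588684082), 3.711285352706909)
riser [[ 0.6744  0.0013  0.04  ]
 [ 0.6894 -0.2468  0.04  ]
 [ 0.5797 -0.252   0.04  ]
 [ 0.5632 -0.0068  0.04  ]] [ 0.62668958 -0.12607186  0.04      ]
[np.float64(93.44457983581619), np.float64(93.85616331815666)]
purple ((339.43927001953125, 73.53120422363281), (47.62038803100586, 59.080894470214844), 74.92166137695312)
purple ((371.2698669433594, 180.3986358642578), (64.51084899902344, 46.55946350097656), 57.11739730834961)
purple ((413.8970947265625, -78.05953216552734), (58.92176818847656, 44.981475830078125), 43.973026275634766)
purple ((526.0089111328125, 106.58070373535156), (61.38365173339844, 44.73731231689453), 42.472312927246094)
```

```bash
python3 -m jog '[[0,0,0,0,0,-6.54],[0,0,0,0,0,-6.54],[0,0,0,0,0,-6.54],[0,0,0,0,0,-6.54],[0,0,0,0,0,-6.54]]' 8.7; python3 -m jog '[[0,0,0,0,0,-6.54],[0,0,0,0,0,-6.54],[0,0,0,0,0,-6.54],[0,0,0,0,0,-6.54],[0,0,0,0,0,-6.54]]'
cat >> h.py <<'E'
def togo(target):
    s=sense(); R=s['ee_rot']; d=R.T@(np.array(target)-s['tcp_pos'])*100
    y=R[:,1]; print('t',round(s['time_s'],2),'tcp',np.round(s['tcp_pos'],4),'togo cm tool',np.round(d,2),'yaw_y',round(np.degrees(np.arctan2(y[1],y[0])),2),'z',np.round(R[:,2],4),'w',round(s['gripper_width']*8.7,2),'F',np.round(s['wrist_force'],1))
    print('J',np.round(s['joints'],1))
E
python3 -c "
from h import *
togo([.4513,.0252,.15])"
```

```text
time_s: 0.57
tcp_pos: [0.2778, -0.5596, 0.2221]
ee_rot: [[-0.509, -0.861, -0.0], [-0.861, 0.509, 0.001], [-0.0, 0.001, -1.0]]
wrist_force: [0.2, -0.0, 0.7]
gripper_width: 0.998
time_s: 0.98
tcp_pos: [0.2778, -0.5595, 0.222]
ee_rot: [[0.037, -0.999, -0.0], [-0.999, -0.037, 0.001], [-0.001, 0.0, -1.0]]
wrist_force: [-0.1, 0.0, -0.1]
gripper_width: 1.004
t 0.98 tcp [ 0.2778 -0.5595  0.222 ] togo cm tool [-57.79 -19.51   7.25] yaw_y -177.88 z [-5.e-04  9.e-04 -1.e+00] w 8.74 F [-0.1  0.  -0.1]
J [-48.8  22.1   0.4  -0.  -68.4  50.9]
```

```bash
for i in 1; do python3 -m jog '[[-1.5,-0.5,0,0,0,0],[-3.8,-1.3,0,0,0,0],[-3.8,-1.3,0,0,0,0],[-3.8,-1.3,0,0,0,0],[-3.8,-1.3,0,0,0,0]]' |head -2; done
python3 -m jog '[[-3.8,-1.3,0,0,0,0],[-3.8,-1.3,0,0,0,0],[-3.8,-1.3,0,0,0,0],[-3.8,-1.3,0,0,0,0],[-3.8,-1.3,0,0,0,0]]' |head -2
python3 -m jog '[[-3.8,-1.3,0,0,0,0],[-3.8,-1.3,0,0,0,0],[-3.8,-1.3,0.5,0,0,0],[-3.8,-1.3,1,0,0,0],[-3,-0.8,1,0,0,0]]'
python3 -m jog '[[-1.5,-0.2,0,0,0,0],[0,0,0,0,0,0],[0,0,0,0,0,0],[0,0,0,0,0,0],[0,0,0,0,0,0]]'
python3 -c "
from h import *
togo([.4513,.0252,.15])
grab('top','top1');grab('wrist','wrist1')"
```

```text
time_s: 1.4
tcp_pos: [0.3295, -0.3894, 0.2221]
time_s: 1.82
tcp_pos: [0.3885, -0.1972, 0.2226]
time_s: 2.23
tcp_pos: [0.4437, -0.0126, 0.1977]
ee_rot: [[0.033, -0.999, 0.002], [-0.999, -0.033, 0.001], [-0.001, -0.002, -1.0]]
wrist_force: [0.4, 0.1, 0.6]
gripper_width: 1.0
time_s: 2.65
tcp_pos: [0.4442, -0.0011, 0.1977]
ee_rot: [[0.03, -1.0, 0.0], [-1.0, -0.03, 0.0], [-0.0, -0.0, -1.0]]
wrist_force: [0.0, -0.6, -0.1]
gripper_width: 0.999
t 2.65 tcp [ 0.4442 -0.0011  0.1977] togo cm tool [-2.61 -0.79  4.77] yaw_y -178.27 z [ 1.e-04  1.e-04 -1.e+00] w 8.69 F [ 0.  -0.6 -0.1]
J [ 20.9   5.5 -25.8  -0.  -58.7 -19.2]
```

View pics/wrist1.png

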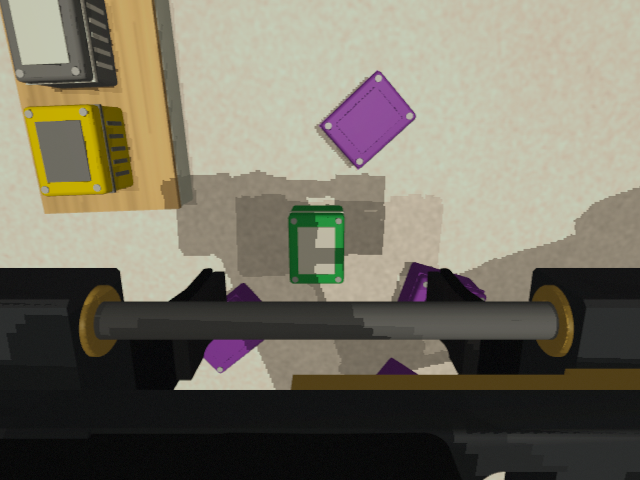

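The wrist view shows the green sample at about (317,245), clear of the purple blocks. I'll measure it again from here.

Run:
```python
from m import *
c=load('wrist1')
im=c['frame'][:,:,::-1]; 
m=mask(c,(45,80,30),(85,255,255),(270,200,360,285)); k=big(m); print(cv2.boundingRect(k), cv2.minAreaRect(k))
cv2.imwrite('pics/w1c.png',cv2.resize(im[195:295,265:370],None,fx=6,fy=6,interpolation=cv2.INTER_CUBIC))
```

```text
(288, 212, 57, 72) ((316.0, 247.5), (71.0, 56.0), 90.0)
```

View pics/w1c.png

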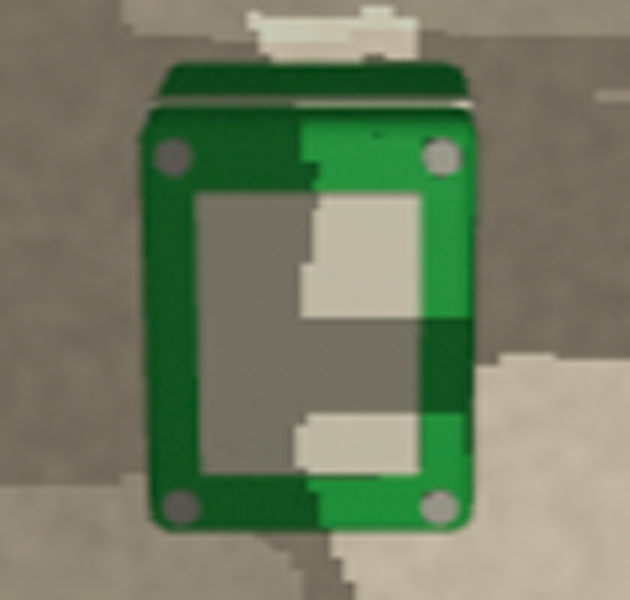

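Run:
```python
from m import *
c=load('wrist1')
q=np.array([onz(c,265+x/6-.42,195+y/6-.42,.045) for x,y in [(173,157),(441,157),(438,508),(181,508)]])
print(np.round(q,4),q.mean(0))
for d in [q[1]-q[0],q[2]-q[3],q[3]-q[0],q[2]-q[1]]: print(np.degrees(np.arctan2(d[1],d[0])),np.linalg.norm(d))
togo([*q.mean(0)[:2],.005])
```

```text
[[0.47   0.0032 0.045 ]
 [0.434  0.0022 0.045 ]
 [0.4326 0.0524 0.045 ]
 [0.4684 0.0534 0.045 ]] [0.45122866 0.02778693 0.045     ]
-178.32568482906134 0.03599752210030049
-178.32203236330923 0.035871841800681634
91.77255380269182 0.05021152008693293
91.62913923395209 0.05020917514572832
t 2.75 tcp [ 0.4443 -0.0012  0.1978] togo cm tool [-2.87 -0.77 19.28] yaw_y -178.3 z [ 4.e-04  2.e-04 -1.e+00] w 8.71 F [ 0.2  0.6 -0.2]
J [ 20.9   5.5 -25.8  -0.  -58.7 -19.2]
```

```bash
python3 -m jog '[[-0.75,-0.27,2,0,0,0],[-1,-0.25,3,0,0,0],[-1,-0.25,3,0,0,0],[0,0,3,0,0,0],[0,0,3,0,0,0]]' 8.7
python3 -m jog '[[0,0,2,0,0,0],[0,0,1.5,0,0,0],[0,0,1,0,0,0],[0,0,0.6,0,0,0],[0,0,0,0,0,0]]'
python3 -c "
from h import *
togo([.4512,.0265,.006])"
python3 -m jog '[[0,0,0,0,0,0],[0,0,0,0,0,0],[0,0,0,0,0,0],[0,0,0,0,0,0],[0,0,0,0,0,0]]' 3
python3 -m jog '[[0,0,0,0,0,0],[0,0,0,0,0,0],[0,0,0,0,0,0],[0,0,0,0,0,0],[0,0,0,0,0,0]]' 3
python3 -c "
from h import *
togo([.4512,.0265,.006])"
```

```text
time_s: 3.17
tcp_pos: [0.4517, 0.0272, 0.0568]
ee_rot: [[0.031, -1.0, 0.002], [-1.0, -0.031, 0.001], [-0.001, -0.002, -1.0]]
wrist_force: [1.8, -0.0, -0.9]
gripper_width: 1.002
time_s: 3.58
tcp_pos: [0.4507, 0.0267, 0.0056]
ee_rot: [[0.03, -1.0, -0.002], [-1.0, -0.03, -0.001], [0.001, 0.002, -1.0]]
wrist_force: [0.2, -0.2, -0.3]
gripper_width: 0.998
t 3.58 tcp [0.4507 0.0267 0.0056] togo cm tool [ 0.02 -0.05 -0.04] yaw_y -178.27 z [-2.2e-03 -9.0e-04 -1.0e+00] w 8.68 F [ 0.2 -0.2 -0.3]
J [ 24.1  22.8 -38.3  -0.  -29.  -22.4]
time_s: 4.0
tcp_pos: [0.4516, 0.0276, 0.0071]
ee_rot: [[0.031, -1.0, 0.001], [-1.0, -0.031, 0.001], [-0.001, -0.001, -1.0]]
wrist_force: [1.2, -0.0, 0.7]
gripper_width: 0.702
time_s: 4.42
tcp_pos: [0.4513, 0.0275, 0.0067]
ee_rot: [[0.032, -1.0, 0.0], [-1.0, -0.032, 0.0], [-0.0, -0.0, -1.0]]
wrist_force: [0.0, 0.3, 2.8]
gripper_width: 0.528
t 4.42 tcp [0.4513 0.0275 0.0067] togo cm tool [0.1  0.02 0.07] yaw_y -178.19 z [ 2.e-04  1.e-04 -1.e+00] w 4.59 F [0.  0.3 2.8]
J [ 24.2  22.7 -38.2   0.  -29.1 -22.4]
```

```bash
python3 -m jog '[[0,0,-1,0,0,0],[0,0,-2.5,0,0,0],[0,0,-3,0,0,0],[0,0,-3,0,0,0],[0,0,-3,0,0,-1.9]]' 
python3 -m jog '[[0,0,-1,0,0,0],[0,0,0,0,0,0],[0,0,0,0,0,0],[0,0,0,0,0,0],[0,0,0,0,0,0]]'
python3 -c "
from h import *
togo([.6323,-.2010,.14])
grab('wrist','wrist2')"
```

```text
time_s: 4.83
tcp_pos: [0.4502, 0.0272, 0.1322]
ee_rot: [[0.065, -0.998, -0.002], [-0.998, -0.065, -0.0], [0.0, 0.002, -1.0]]
wrist_force: [0.7, 0.4, -2.2]
gripper_width: 0.527
time_s: 5.25
tcp_pos: [0.45, 0.027, 0.1398]
ee_rot: [[0.064, -0.998, -0.004], [-0.998, -0.064, -0.001], [0.001, 0.004, -1.0]]
wrist_force: [0.3, -0.2, -1.7]
gripper_width: 0.524
t 5.25 tcp [0.45   0.027  0.1398] togo cm tool [ 23.92 -16.73  -0.06] yaw_y -176.32 z [-0.0038 -0.0013 -1.    ] w 4.56 F [ 0.3 -0.2 -1.7]
J [ 24.2  10.1 -29.8  -0.  -50.4 -20.5]
```

View pics/wrist2.png

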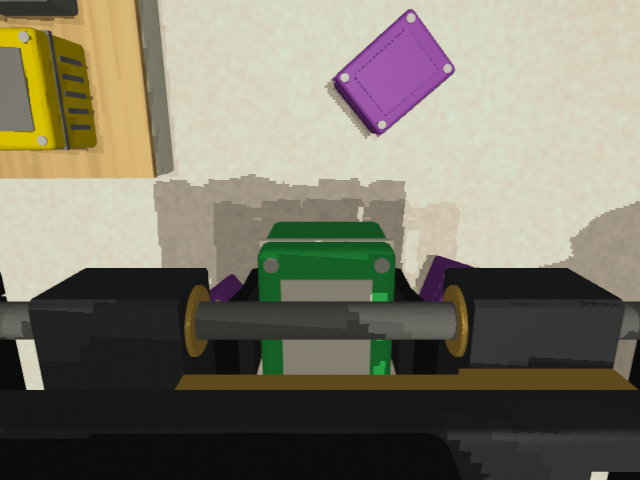

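The green sample is held square in the jaws, with its far lid screws at (271,266) and (382,266). I'll use them to get the sample's offset in the grip.

Run:
```python
from m import *
c=load('wrist2'); s=sense()
q=np.array([onz(c,u,v,.178) for u,v in [(271,266),(382,266)]]); print(q,np.linalg.norm(q[1]-q[0]))
print('tool frame mm',[np.round(s['ee_rot'].T@(p-s['tcp_pos'])*1000,1) for p in q])
```

```text
[[0.46920093 0.0037659  0.178     ]
 [0.43297314 0.00151034 0.178     ]] 0.03629794098772824
tool frame mm [array([ 24.5, -17.3, -38.1]), array([ 24.5,  19. , -38. ])]
```

```bash
python3 -m jog '[[2,-1.4,0,0,0,0],[3,-2.1,0,0,0,0],[3,-2.1,0,0,0,0],[3,-2.1,0,0,0,0],[3,-2.1,0,0,0,0]]'
python3 -m jog '[[3,-2.1,0,0,0,0],[3,-2.1,0,0,0,0],[2.5,-1.7,0,0,0,0],[1.2,-0.9,0,0,0,0],[0.2,-0.1,0,0,0,0]]'
python3 -m jog '[[0,0,0,0,0,0],[0,0,0,0,0,0],[0,0,0,0,0,0],[0,0,0,0,0,0],[0,0,0,0,0,0]]'
python3 -c "
from h import *
togo([.6323,-.2010,.048])
grab('wrist','wrist3');grab('top','top3')"
```

```text
time_s: 5.72
tcp_pos: [0.5584, -0.1073, 0.14]
ee_rot: [[0.065, -0.998, -0.003], [-0.998, -0.065, -0.0], [-0.0, 0.003, -1.0]]
wrist_force: [0.1, 1.9, -1.8]
gripper_width: 0.523
time_s: 6.13
tcp_pos: [0.6342, -0.2029, 0.1386]
ee_rot: [[0.062, -0.998, -0.003], [-0.998, -0.062, -0.0], [0.0, 0.003, -1.0]]
wrist_force: [0.2, 0.6, -1.0]
gripper_width: 0.524
time_s: 6.55
tcp_pos: [0.6331, -0.1994, 0.142]
ee_rot: [[0.066, -0.998, 0.0], [-0.998, -0.066, 0.0], [-0.0, -0.0, -1.0]]
wrist_force: [0.7, 1.0, -1.7]
gripper_width: 0.526
t 6.55 tcp [ 0.6331 -0.1994  0.142 ] togo cm tool [0.16 0.09 9.4 ] yaw_y -176.23 z [ 3.e-04  1.e-04 -1.e+00] w 4.57 F [ 0.7  1.  -1.7]
J [ -3.5  29.2   0.1  -0.  -60.9   7.3]
```

View pics/wrist3.png

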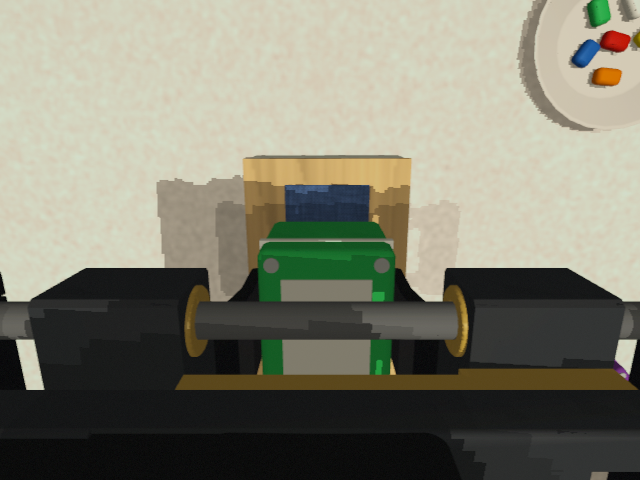

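View pics/top3.png

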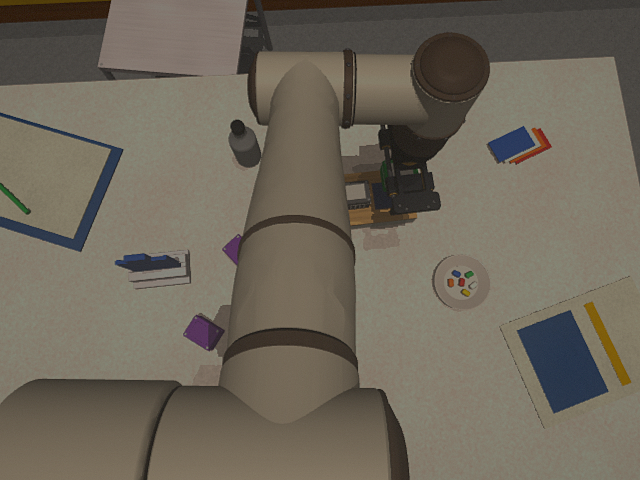

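The wrist view shows the patch (columns 285–370), riser (244–411) and held block (259–395) all centred near column 327. The patch's far edge is at row 185. I'll check the position along the row.

Run:
```python
from m import *
c=load('wrist3')
for u,v in [(285,185),(370,185),(244,156.5),(411,156.5)]: print(onz(c,u,v,.041))
p=np.array([onz(c,u,v,.041) for u,v in [(285,185),(370,185)]]).mean(0)
a=np.radians(93.75); print('patch ctr from far edge', p+0.033*np.array([np.cos(a),np.sin(a),0]))
r=np.array([onz(c,u,v,.04) for u,v in [(244,156.5),(411,156.5)]]).mean(0)
print('from riser end', r+0.050*np.array([np.cos(a),np.sin(a),0]))
```

```text
[ 0.66167838 -0.22977292  0.041     ]
[ 0.60584483 -0.23341653  0.041     ]
[ 0.68886574 -0.24650221  0.041     ]
[ 0.58110247 -0.25353205  0.041     ]
patch ctr from far edge [ 0.6316033  -0.19866538  0.041     ]
from riser end [ 0.63170622 -0.20005963  0.04      ]
```

```bash
python3 -m jog '[[0.12,0.04,1,0,0,0],[0,0,2,0,0,0],[0,0,2,0,0,0],[0,0,1.5,0,0,0],[0,0,1,0,0,0]]'
python3 -m jog '[[0,0,0.8,0,0,0],[0,0,0.4,0,0,0],[0,0,0,0,0,0],[0,0,0,0,0,0],[0,0,0,0,0,0]]'
python3 -c "
from h import *
togo([.6327,-.2003,.0472])"
```

```text
time_s: 7.07
tcp_pos: [0.6315, -0.2012, 0.0638]
ee_rot: [[0.064, -0.998, -0.004], [-0.998, -0.064, 0.001], [-0.001, 0.004, -1.0]]
wrist_force: [0.8, 0.1, -1.8]
gripper_width: 0.529
time_s: 7.48
tcp_pos: [0.6338, -0.2016, 0.0556]
ee_rot: [[0.065, -0.998, 0.002], [-0.998, -0.065, -0.0], [0.001, -0.002, -1.0]]
wrist_force: [0.1, 0.5, -2.4]
gripper_width: 0.527
t 7.48 tcp [ 0.6338 -0.2016  0.0556] togo cm tool [-0.14  0.1   0.84] yaw_y -176.28 z [ 2.1e-03 -4.0e-04 -1.0e+00] w 4.59 F [ 0.1  0.5 -2.4]
J [ -3.7  34.2  -4.9   0.  -50.8   7.4]
```

```bash
python3 -m jog '[[-0.05,0,0.4,0,0,0],[0,0,0.2,0,0,0],[0,0,0.1,0,0,0],[0,0,0,0,0,0],[0,0,0,0,0,0]]'
python3 -m jog '[[0,0,0,0,0,0],[0,0,0,0,0,0],[0,0,0,0,0,0],[0,0,0,0,0,0],[0,0,0,0,0,0]]'
python3 -c "
from h import *
togo([.6327,-.2003,.0472])"
```

```text
time_s: 7.9
tcp_pos: [0.6329, -0.201, 0.0475]
ee_rot: [[0.065, -0.998, -0.0], [-0.998, -0.065, -0.0], [0.0, 0.0, -1.0]]
wrist_force: [0.7, 0.1, -1.8]
gripper_width: 0.525
time_s: 8.32
tcp_pos: [0.633, -0.201, 0.0476]
ee_rot: [[0.065, -0.998, 0.0], [-0.998, -0.065, 0.0], [-0.0, -0.0, -1.0]]
wrist_force: [0.4, -0.6, -2.0]
gripper_width: 0.528
t 8.32 tcp [ 0.633  -0.201   0.0476] togo cm tool [-0.07  0.03  0.04] yaw_y -176.3 z [ 1.e-04  0.e+00 -1.e+00] w 4.59 F [ 0.4 -0.6 -2. ]
J [ -3.7  34.7  -5.3  -0.  -50.    7.4]
```

```bash
python3 -m jog '[[-0.05,0.03,0.05,0,0,0],[0,0,0.05,0,0,0],[0,0,0,0,0,0],[0,0,0,0,0,0],[0,0,0,0,0,0]]'
python3 -m jog '[[0,0,0,0,0,0],[0,0,0,0,0,0],[0,0,0,0,0,0],[0,0,0,0,0,0],[0,0,0,0,0,0]]' 6.5
python3 -m jog '[[0,0,0,0,0,0],[0,0,0,0,0,0],[0,0,0,0,0,0],[0,0,0,0,0,0],[0,0,0,0,0,0]]' 7.5
python3 -c "
from h import *
togo([.6327,-.2003,.0472])"
```

```text
time_s: 8.73
tcp_pos: [0.6327, -0.2005, 0.0468]
ee_rot: [[0.065, -0.998, 0.0], [-0.998, -0.065, 0.0], [0.0, -0.0, -1.0]]
wrist_force: [-1.1, -0.5, 0.8]
gripper_width: 0.525
time_s: 9.15
tcp_pos: [0.6328, -0.2006, 0.0466]
ee_rot: [[0.065, -0.998, 0.0], [-0.998, -0.065, -0.0], [0.0, -0.0, -1.0]]
wrist_force: [1.2, -0.6, -0.3]
gripper_width: 0.735
time_s: 9.57
tcp_pos: [0.6327, -0.2005, 0.0466]
ee_rot: [[0.065, -0.998, 0.0], [-0.998, -0.065, 0.0], [-0.0, -0.0, -1.0]]
wrist_force: [-0.4, -0.4, -0.7]
gripper_width: 0.856
t 9.57 tcp [ 0.6327 -0.2005  0.0466] togo cm tool [-0.02 -0.01 -0.06] yaw_y -176.3 z [ 0.  0. -1.] w 7.45 F [-0.4 -0.4 -0.7]
J [ -3.7  34.7  -5.4  -0.  -49.9   7.4]
```

```bash
python3 -m jog '[[0,0,-1,0,0,0],[0,0,-2.5,0,0,0],[0,0,-3.5,0,0,0],[0,0,-3.5,0,0,0],[0,0,-3.5,0,0,0]]' 7.5
python3 -m jog '[[0,0,-3.5,0,0,0],[0,0,-2,0,0,0],[0,0,0,0,0,0],[0,0,0,0,0,0],[0,0,0,0,0,0]]' 5
python3 -c "
from h import *
togo([.506,.2765,.23])
grab('scene','scene4');grab('wrist','wrist4')"
```

```text
time_s: 9.98
tcp_pos: [0.6324, -0.2006, 0.1889]
ee_rot: [[0.065, -0.998, 0.0], [-0.998, -0.065, -0.0], [0.0, -0.0, -1.0]]
wrist_force: [1.3, -0.3, -0.0]
gripper_width: 0.862
time_s: 10.4
tcp_pos: [0.6319, -0.2002, 0.241]
ee_rot: [[0.064, -0.998, -0.001], [-0.998, -0.064, 0.001], [-0.001, 0.001, -1.0]]
wrist_force: [-0.7, 0.3, -1.1]
gripper_width: 0.608
t 10.4 tcp [ 0.6319 -0.2002  0.241 ] togo cm tool [-48.38   9.5    1.16] yaw_y -176.31 z [-1.2e-03  8.0e-04 -1.0e+00] w 5.29 F [-0.7  0.3 -1.1]
J [ -3.7  25.2   8.1  -0.  -73.    7.4]
```

View pics/wrist4.png

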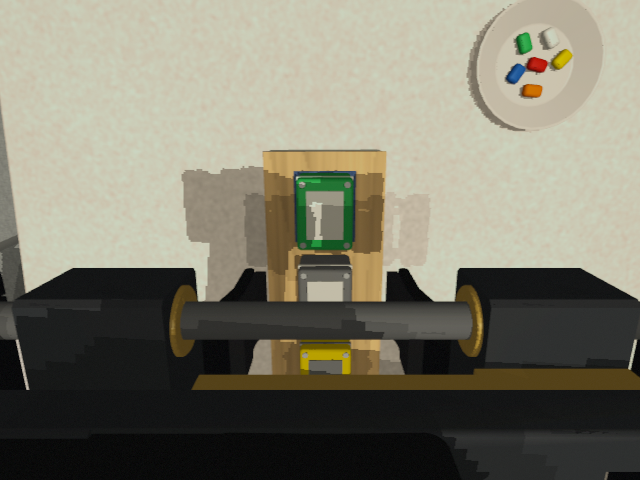

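View pics/scene4.png

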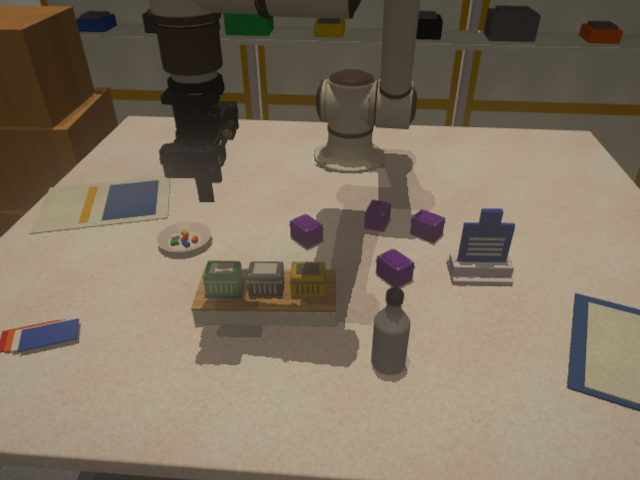

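The wrist view shows green standing square in the row at (325,213), with the patch margin even around it and lid screws near (303,185), (348,185), (304,245) and (347,245). The scene view confirms the cover is still in its stand.

```bash
python3 - <<'E'
from m import *
c=load('wrist4')
q=np.array([onz(c,u,v,.085) for u,v in [(302,184.5),(348,184.5),(347,245),(303,245)]]); print(q.mean(0), np.degrees(np.arctan2(*(q[3]-q[0])[[1,0]])),np.degrees(np.arctan2(*(q[2]-q[1])[[1,0]])))
t=load('top0'); cs=mask(t,(0,0,20),(180,90,110),(225,118,265,170))
print('flask~',onz(t,246,160,.03))
print('dish',onz(t,463,283,.01))
E
python3 -m jog '[[-2,0.4,0,0,0,0],[-3.8,0.75,0,0,0,0],[-3.8,0.75,0,0,0,0],[-3.8,0.75,0,0,0,0],[-3.8,0.75,0,0,0,0]]'|head -2
python3 -m jog '[[-3.8,0.75,0,0,0,0],[-3.8,0.75,0,0,0,0],[-3.8,0.75,0,0,0,0],[-3.8,0.75,0,0,0,0],[-3.8,0.75,0,0,0,0.9]]'|head -2
python3 -m jog '[[-3,0.6,0,0,0,0],[-2,0.4,0,0,0,0],[0,0,0,0,0,0],[0,0,0,0,0,0],[0,0,0,0,0,0]]'|head -2
python3 -c "
from h import *
togo([.506,.2765,.23])
grab('top','top5');grab('wrist','wrist5')"
```

```text
[ 0.63172218 -0.20039819  0.085     ] 93.73407801339009 93.50498682412679
flask~ [0.72619388 0.09326766 0.03      ]
dish [ 0.44527549 -0.34254659  0.01      ]
time_s: 10.92
tcp_pos: [0.5863, -0.0298, 0.24]
time_s: 11.33
tcp_pos: [0.5366, 0.1575, 0.2404]
time_s: 11.75
tcp_pos: [0.5252, 0.205, 0.2407]
t 11.75 tcp [0.5252 0.205  0.2407] togo cm tool [-7.24  1.57  1.06] yaw_y -177.2 z [-0.0016 -0.0013 -1.    ] w 5.02 F [-0.  -0.1 -0.4]
J [ 37.8  15.4  -6.6   0.  -68.1 -35. ]
```

View pics/wrist5.png

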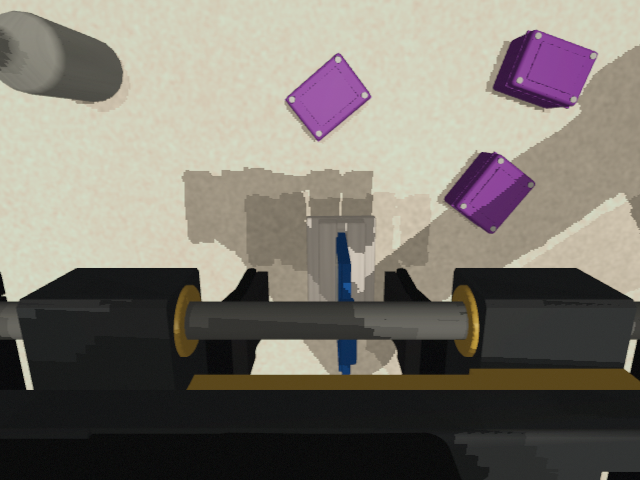

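```bash
python3 -m jog '[[-2,0.45,0,0,0,0],[-2.2,0.5,0,0,0,0],[-2,0.42,0,0,0,0],[-1,0.2,0,0,0,0.2],[0,0,0,0,0,0]]' 5|head -2
python3 -m jog '[[0,0,1,0,0,0],[0,0,2,0,0,0],[0,0,1,0,0,0],[0,0,0,0,0,0],[0,0,0,0,0,0]]'|head -2
python3 -c "
from h import *
togo([.506,.2765,.118])
grab('scene','scene6');grab('wrist','wrist6');grab('top','top6')"
```

```text
time_s: 12.27
tcp_pos: [0.5063, 0.2773, 0.2413]
time_s: 12.68
tcp_pos: [0.5064, 0.2755, 0.2009]
t 12.68 tcp [0.5064 0.2755 0.2009] togo cm tool [-0.11  0.02  8.29] yaw_y -177.45 z [-0.0012 -0.0018 -1.    ] w 5.0 F [-0.4  0.   0.4]
J [ 44.7  18.3  -8.4   0.  -63.4 -42.1]
```

View pics/wrist6.png

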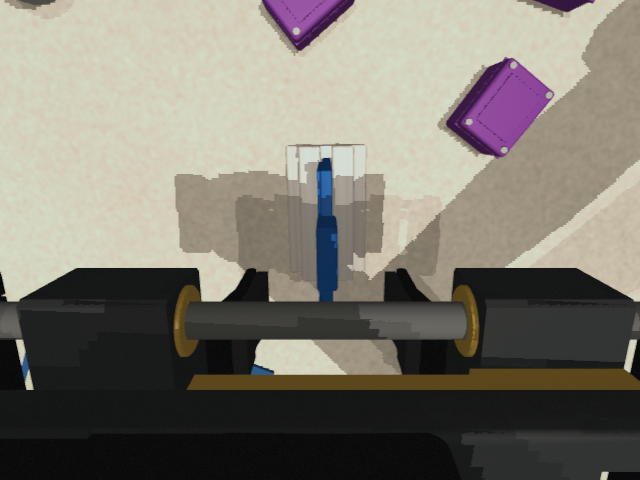

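View pics/scene6.png

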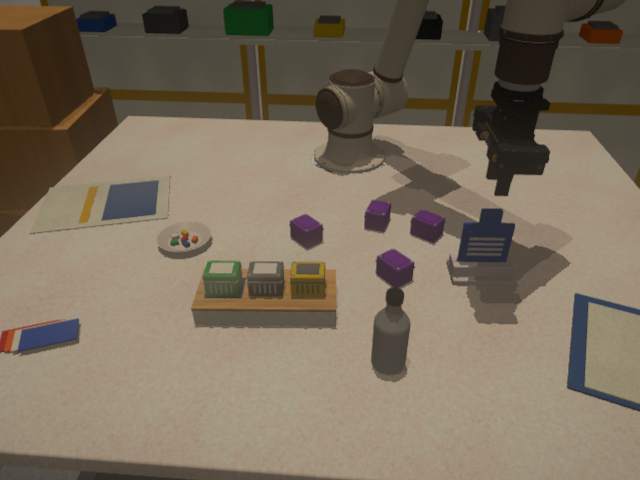

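The wrist view shows the tab at columns 317–338, rows 216–291, aligned between the fingers.

```bash
python3 - <<'E'
from m import *
c=load('wrist6')
q=np.array([onz(c,u,v,.152) for u,v in [(317,218),(337,218),(338,289),(317,289)]]); print(np.round(q,4),q.mean(0))
for d in (q[3]-q[0],q[2]-q[1]): print(np.degrees(np.arctan2(d[1],d[0])))
E
python3 -m jog '[[-0.1,0.03,1.5,0,0,0],[0,0,2,0,0,0],[0,0,2,0,0,0],[0,0,1.5,0,0,0],[0,0,0.8,0,0,0]]'|head -2
python3 -m jog '[[0,0,0.4,0,0,0],[0,0,0,0,0,0],[0,0,0,0,0,0],[0,0,0,0,0,0],[0,0,0,0,0,0]]'
python3 -c "
from h import *
togo([.506,.2765,.118])"
```

```text
[[0.5122 0.2551 0.152 ]
 [0.5014 0.2546 0.152 ]
 [0.4987 0.2958 0.152 ]
 [0.5106 0.2963 0.152 ]] [0.50571359 0.27546607 0.152     ]
92.20802762364829
93.71559854279084
time_s: 13.25
tcp_pos: [0.5055, 0.2773, 0.1223]
time_s: 13.67
tcp_pos: [0.5065, 0.2782, 0.1207]
ee_rot: [[0.046, -0.999, 0.002], [-0.999, -0.046, 0.001], [-0.001, -0.002, -1.0]]
wrist_force: [0.5, -0.2, -0.6]
gripper_width: 0.575
t 13.67 tcp [0.5065 0.2782 0.1207] togo cm tool [0.16 0.06 0.27] yaw_y -177.39 z [ 0.0017  0.0014 -1.    ] w 5.0 F [ 0.5 -0.2 -0.6]
J [ 44.8  22.7 -14.4   0.  -52.8 -42.2]
```

```bash
python3 -m jog '[[0.12,0.03,0.25,0,0,-0.3],[0,0,0,0,0,0],[0,0,0,0,0,0],[0,0,0,0,0,0],[0,0,0,0,0,0]]'|head -2
python3 -m jog '[[0,0,0,0,0,0],[0,0,0,0,0,0],[0,0,0,0,0,0],[0,0,0,0,0,0],[0,0,0,0,0,0]]' 0
python3 -m jog '[[0,0,0,0,0,0],[0,0,0,0,0,0],[0,0,0,0,0,0],[0,0,0,0,0,0],[0,0,0,0,0,0]]' 0
python3 -c "
from h import *
togo([.506,.2765,.118])"
```

```text
time_s: 14.08
tcp_pos: [0.5057, 0.2765, 0.1171]
time_s: 14.5
tcp_pos: [0.5057, 0.2765, 0.1171]
ee_rot: [[0.051, -0.999, 0.0], [-0.999, -0.051, 0.0], [-0.0, -0.0, -1.0]]
wrist_force: [0.1, -0.3, 0.3]
gripper_width: 0.283
time_s: 14.92
tcp_pos: [0.5057, 0.2765, 0.117]
ee_rot: [[0.051, -0.999, -0.0], [-0.999, -0.051, -0.0], [0.0, 0.0, -1.0]]
wrist_force: [0.5, 0.1, 0.8]
gripper_width: 0.131
t 14.92 tcp [0.5057 0.2765 0.117 ] togo cm tool [ 0.   -0.03 -0.1 ] yaw_y -177.1 z [-1.e-04 -0.e+00 -1.e+00] w 1.14 F [0.5 0.1 0.8]
J [ 44.8  22.9 -14.7  -0.  -52.4 -41.9]
```

```bash
python3 -m jog '[[0,0,0,0,0,0],[0,0,0,0,0,0],[0,0,-0.2,0,0,0],[0,0,-0.4,0,0,0],[0,0,-0.6,0,0,0]]' 
python3 -m jog '[[0,0,-0.8,0,0,0],[0,0,-1,0,0,0],[0,0,-1,0,0,0],[0,0,-1,0,0,0],[0,0,-1,0,0,0]]' 
python3 -m jog '[[0,0,-1,0,0,0],[0,0,-1,0,0,0],[0,0,-1,0,0,0],[0,0,-0.5,0,0,0],[0,0,0,0,0,0]]' 
python3 -c "
from h import *
togo([.4,.2765,.4])
grab('scene','scene7')"
```

```text
time_s: 15.33
tcp_pos: [0.5055, 0.2762, 0.1288]
ee_rot: [[0.051, -0.999, -0.001], [-0.999, -0.051, -0.001], [0.001, 0.001, -1.0]]
wrist_force: [-0.4, -0.6, -1.0]
gripper_width: 0.135
time_s: 15.75
tcp_pos: [0.5058, 0.2766, 0.1786]
ee_rot: [[0.051, -0.999, 0.001], [-0.999, -0.051, 0.001], [-0.001, -0.001, -1.0]]
wrist_force: [0.2, -0.3, -0.2]
gripper_width: 0.133
time_s: 16.17
tcp_pos: [0.5063, 0.277, 0.2138]
ee_rot: [[0.051, -0.999, 0.002], [-0.999, -0.051, 0.002], [-0.002, -0.003, -1.0]]
wrist_force: [0.1, 0.2, -1.1]
gripper_width: 0.136
t 16.17 tcp [0.5063 0.277  0.2138] togo cm tool [ -0.53  10.58 -18.65] yaw_y -177.09 z [ 0.0024  0.0019 -1.    ] w 1.18 F [ 0.1  0.2 -1.1]
J [ 44.8  17.7  -7.4   0.  -64.8 -41.9]
```

View pics/scene7.png

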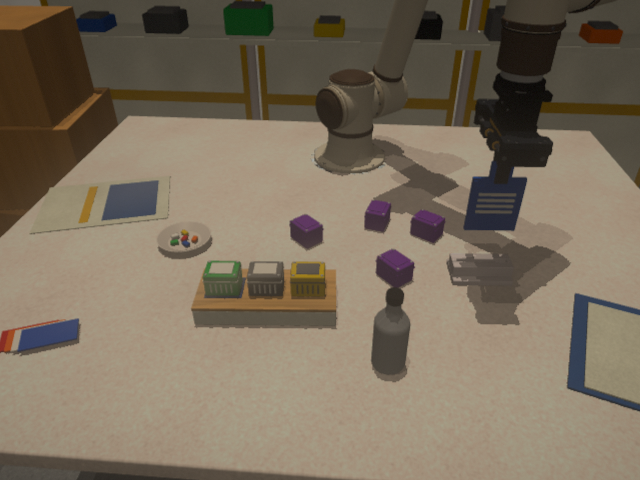

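```bash
python3 -m jog '[[0,0,-1.5,0,0,0],[0,0,-2.5,0,0,0],[0,0,-2.5,0,0,0],[0,0,-2.5,0,0,0],[0,0,-2.5,0,0,0]]' 
python3 -m jog '[[0,-0.5,-2.5,0,0,0],[0,-0.5,-2,0,0,0],[0,-0.5,-1.5,0,0,0],[0,-0.5,-0.5,0,0,0],[0,0,0,0,0,0]]' 
python3 -m jog '[[0,0,0,2,0,0],[0,0,0,3,0,0],[0,0,0,4,0,0],[0,0,0,4,0,0],[0,0,0,4,0,0]]' 
python3 -c "
from h import *
togo([.5,.2765,.4])"
```

```text
time_s: 16.63
tcp_pos: [0.5052, 0.2762, 0.3272]
ee_rot: [[0.05, -0.999, -0.002], [-0.999, -0.05, -0.001], [0.001, 0.002, -1.0]]
wrist_force: [-0.4, 0.5, -1.6]
gripper_width: 0.135
time_s: 17.05
tcp_pos: [0.5265, 0.2778, 0.3921]
ee_rot: [[0.05, -0.999, 0.001], [-0.999, -0.05, 0.001], [-0.001, -0.001, -1.0]]
wrist_force: [0.6, -0.0, -1.4]
gripper_width: 0.136
time_s: 17.47
tcp_pos: [0.5251, 0.2773, 0.3897]
ee_rot: [[0.051, -0.955, 0.292], [-0.999, -0.049, 0.013], [0.002, -0.292, -0.956]]
wrist_force: [0.0, 0.3, -1.2]
gripper_width: 0.134
t 17.47 tcp [0.5251 0.2773 0.3897] togo cm tool [-0.05  2.1  -1.72] yaw_y -177.06 z [ 0.292   0.0132 -0.9563] w 1.17 F [ 0.   0.3 -1.2]
J [ 49.7   7.   -3.2  13.3 -68.6 -50.4]
```

Tilting works as intended, so I'll continue to about 70°.

```bash
for k in 1; do python3 -m jog '[[0,0,0,4,0,0],[0,0,0,4,0,0],[0,0,0,4,0,0],[0,0,0,4,0,0],[0,0,0,4,0,0]]'; done
python3 -c "
from h import *
togo([.5,.2765,.4])"
python3 -m jog '[[0,0,0,4,0,0],[0,0,0,4,0,0],[0,0,0,4,0,0],[0,0,0,4,0,0],[0,0,0,4,0,0]]'
python3 -c "
from h import *
togo([.5,.2765,.4])"
```

```text
time_s: 17.88
tcp_pos: [0.5244, 0.2773, 0.3896]
ee_rot: [[0.052, -0.798, 0.601], [-0.999, -0.042, 0.03], [0.002, -0.602, -0.799]]
wrist_force: [0.7, -0.8, -0.7]
gripper_width: 0.132
t 17.88 tcp [0.5244 0.2773 0.3896] togo cm tool [-0.04  1.32 -2.3 ] yaw_y -176.96 z [ 0.6008  0.03   -0.7988] w 1.15 F [ 0.7 -0.8 -0.7]
J [ 54.6  -0.9 -26.8  40.3 -46.8 -75.3]
time_s: 18.3
tcp_pos: [0.5245, 0.2769, 0.3891]
ee_rot: [[0.051, -0.561, 0.826], [-0.999, -0.031, 0.041], [0.003, -0.827, -0.562]]
wrist_force: [1.1, -0.3, 0.4]
gripper_width: 0.134
t 18.3 tcp [0.5245 0.2769 0.3891] togo cm tool [-0.09  0.48 -2.64] yaw_y -176.81 z [ 0.8262  0.0406 -0.562 ] w 1.17 F [ 1.1 -0.3  0.4]
J [  44.5   -4.3  -46.1   89.3  -33.4 -115.6]
```

```bash
python3 -m jog '[[0,-0.5,0.7,0,0,0],[0,-0.6,0.9,1,0,0],[0,-0.6,0.9,1.5,0,0],[0,-0.5,0.9,1.5,0,0],[0,-0.3,0.5,1,0,0]]'
python3 -m jog '[[0,0,0,0,0,0],[0,0,0,0,0,0],[0,0,0,0,0,0],[0,0,0,0,0,0],[0,0,0,0,0,0]]'
python3 -c "
from h import *
togo([.5,.2765,.4])
grab('scene','scene8');grab('wrist','wrist8');grab('top','top8')"
```

```text
time_s: 18.72
tcp_pos: [0.5735, 0.2788, 0.3904]
ee_rot: [[0.048, -0.488, 0.872], [-0.999, -0.025, 0.041], [0.002, -0.872, -0.489]]
wrist_force: [0.7, -0.8, -0.2]
gripper_width: 0.137
time_s: 19.13
tcp_pos: [0.5725, 0.2797, 0.3933]
ee_rot: [[0.049, -0.485, 0.873], [-0.999, -0.024, 0.043], [0.0, -0.874, -0.485]]
wrist_force: [1.1, -0.2, -1.3]
gripper_width: 0.138
t 19.13 tcp [0.5725 0.2797 0.3933] togo cm tool [-0.04  2.94 -6.67] yaw_y -177.16 z [ 0.8732  0.0432 -0.4854] w 1.2 F [ 1.1 -0.2 -1.3]
J [  32.9   -0.7  -44.4  111.3  -28.  -129.5]
```

View pics/scene8.png

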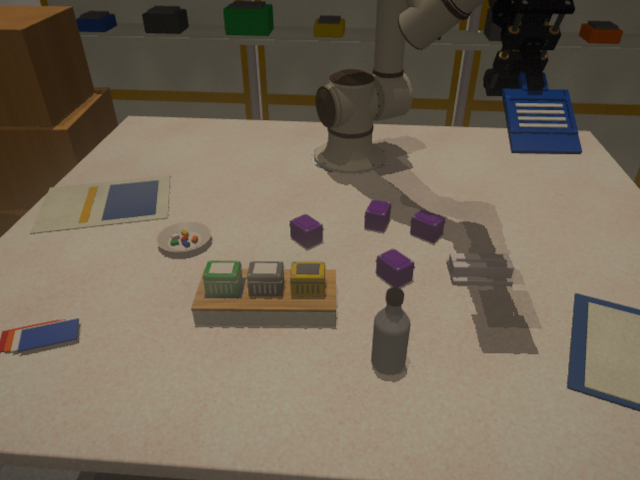

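View pics/top8.png

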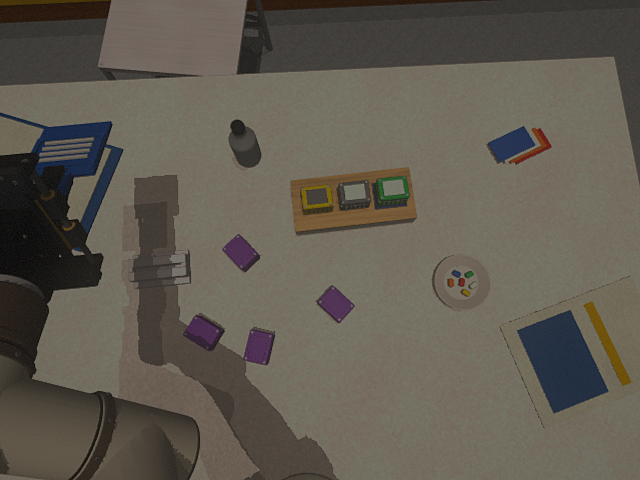

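View pics/wrist8.png

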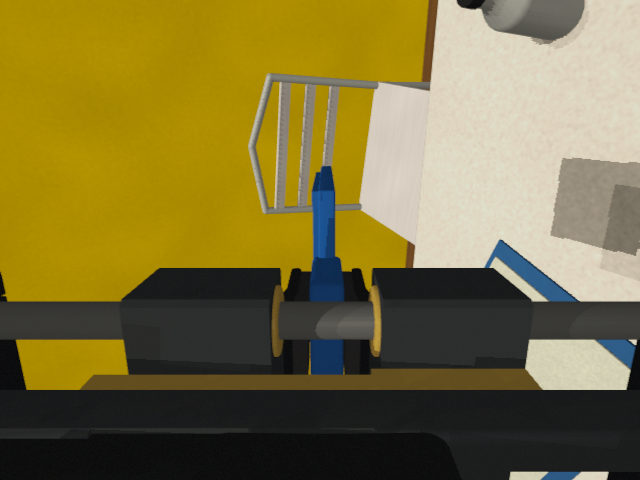

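The scene view shows the cover held with its ribbed front up and tilted about 61°, well clear of everything. The top view shows the green, grey and yellow samples in one row, and the flask and dish look undisturbed. I'll do one last check before handing in.

```bash
python3 -m jog '[[0,0,0,0,0,0],[0,0,0,0,0,0],[0,0,0,0,0,0],[0,0,0,0,0,0],[0,0,0,0,0,0]]' | head -2
python3 - <<'E'
from m import *
c=load('top8'); o=load('top0')
m=mask(c,(45,80,30),(85,255,255),(372,170,415,210)); k=big(m); print('green',rect(c,k,.085))
m=mask(c,(0,0,95),(180,60,255),(381,178,406,200)); k=big(m); print('win',rect(c,k,.085))
for nm,lo,hi,roi,z in [('yellow',(18,90,40),(38,255,255),(290,175,340,225),.085),('greywin',(0,0,95),(180,60,255),(342,182,368,205),.085)]:
    print(nm,[np.round(rect(q,big(mask(q,lo,hi,roi)),z)[0],1) for q in (o,c)])
s=sense(); print(s['time_s'],np.round(s['joint_velocities'],2),s['gripper_width']*8.7,s['tcp_pos'])
print('cover edge z', s['tcp_pos'][2]+ s['ee_rot'][2,2]*.104, 'front ang', np.degrees(np.arccos(-s['ee_rot'][2,1])))
E
```

```text
time_s: 19.7
tcp_pos: [0.573, 0.2792, 0.3932]
green ((630.82568359375, -201.84104919433594), (46.37211227416992, 59.27428436279297), 4.576154708862305)
win ((632.9088745117188, -202.4917449951172), (29.778987884521484, 39.747535705566406), 4.1350932121276855)
yellow [array([615.8, -51.5]), array([616.3, -51.8])]
greywin [array([ 627.8, -126. ]), array([ 627.8, -126. ])]
19.7 [ 0.03 -0.01  0.05  0.04  0.03 -0.03] 1.1993613266698793 [0.57302383 0.27921021 0.39319224]
cover edge z 0.3427364723102663 front ang 29.02241625881251
```

```bash
python3 -c "
from station import finish_job
print(finish_job())"
```

```text
the job is handed in; nothing more can be done
None
```

The job is done and handed in at about 19.7 s. The green sample is in the empty place on the riser. The cover was drawn straight up out of its stand and is held tilted, ribbed front up. `finish_job()` gives no verdict, so these are my own last checks.

**Green sample:** it measured within about 2 mm of the patch centre and square to within about 1°. The wrist and top cameras differ by about 2 mm on its position, which is the calibration error.

**Cover:** it is tipped about 61° from upright, so its front is 29° from straight up. Its lower edge is about 0.34 m above the table, and the arm was still. It is gripped at an opening of 12 mm, the thickness of the tab, and nothing in the camera views touches it. These angles and heights come from the tool pose, assuming the cover has not shifted in the grip; the last pictures show it straight.

**Other objects:** the yellow and grey samples measured within 1 mm of where they started. The flask and dish look unmoved in the pictures, but I did not measure them.

No check failed. Joint 4 ended at 111°, close to its 117.6° limit but inside it.

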